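Turn the oiled coaster over with the spatula

TASK

The square wooden coaster on the stand has been oiled on its top face: pick up the wide spatula, slide its blade under the edge of the square coaster that juts out in front of the low shelf, and with a turn of the wrist flip the coaster over the step so that it lies flat, upside down, on the cork landing. Keep the gripper itself off the square coaster and leave the round coaster as it is. Then lay the spatula down on the worktop and let go.

Things in the scene. Friction and masses are not known exactly. Their poses are not given: they have to be found in the camera images.
- spatula: Wide spatula lying flat left of the stand, dark wood handle, steel blade; 210 mm long, 0.09-0.14 kg. Origin on its underside below the grip; +x to the blade's tip, z up. Handle bar 22 mm wide (y), 26 high, x = -60 to 44 mm; neck to x = 80; flat blade 60 wide, 3 thick, x = 80 to 150, its underside level with the handle's (z = 0). The narrow chisel and the screwdriver are other tools.
- spatula_grip (a point): Point in the spatula's handle to grip from above, fingers closing across the 22 mm width: 22 mm above the underside, over the spatula's origin (with the TCP here the fingertips just clear the worktop).
- spatula_tip (a point): Middle of the blade's front edge, on its upper face: 150 mm ahead of the spatula's origin and 3 mm above its underside.
- square_coaster: Square wooden coaster, 90 x 90 x 9 mm, 40-85 g, thin dark square line on its top face. Origin: centre of its underside; z up at the start, down once turned over. It lies on the stand's low shelf, 58 mm to one side or the other of the stand's middle (varies), back edge within 5 mm of the step, so that 35 to 41 mm juts out freely in front of the shelf, underside 70 mm above the worktop.
- round_coaster: Round wooden coaster, 90 mm across and 9 mm thick, in the other place on the low shelf, 58 mm to the other side of the stand's middle. Origin: centre of its underside, z up. It is to stay as it is.
- stand: Fixed wooden turning stand, 236 mm wide (y). Origin on the worktop under the step, mid-width; z up; +x, roughly to the robot's right, is the way to flip, from the low shelf to the landing. Low shelf: x = -54 to 0 mm, top 70 mm above the worktop; open underneath in front of x = -54 but for a 10 mm base board to x = -60. Nothing stands in front of that.
- step (a point): Mid-width of the step, at its top edge, 77 mm above the worktop; axes as the stand's. The step rises 7 mm from the low shelf to the landing. A coaster whose free edge is raised pivots against it and, pushed past upright, falls over it onto the landing, turned over.
- landing (a point): Middle of the cork landing, on its surface, 77 mm above the worktop; axes as the stand's. The landing runs from the step 108 mm in +x, over all the stand's width, to a fence 13 mm higher and 8 mm thick.
Not all that is in view belongs to the job. What is shaped like the round_coaster but blue is not meant.

How it is judged:
By the outcome, as a careful person would: the job done as asked, in the order asked, and still so for the second after the job is handed in, with the robot touching nothing.
It also fails if it takes over 45 s, if anything falls off the work surface, if the arm or the gripper's body presses on something with over 40 N, if the wrist force passes 120 N, or if a joint passes its speed limit or range.

ROBOT

A 6-joint arm with a two-finger parallel gripper is mounted at the origin on a cart in front of the work surface, level with it; the furniture and walls round the work are solid. World frame = base frame: x ahead of the robot, y to its left, z up, the work surface at z = 0. Lengths are in mm, angles in rad, forces in N, time in s.
With the tool pointing down it reaches from about 400 to 925 mm from the base axis. Payload 12.5 kg.
Tool frame: the origin (TCP) lies between the finger pads, 19 mm behind the fingertips; this is the grasp point; z points along the fingers, y is the line along which they close (so a half turn about z gives the same grasp; the last joint's range is limited). The gripper opens to 95 mm and grips with 3 to 60 N. Pads are 20 mm wide; open, the fingers measure 119 mm over their backs; the gripper's body (75 mm by 180 mm) begins 59 mm behind the grasp point.
Start: joints at [1.242, 0.491, 1.559, -0, 1.092, -0.106], TCP at [138.081, 609.572, 233.461] pointing down, gripper open.
Joint ranges: [-3.1, 3.1], [-0.84, 2.19], [0.05, 2.79], [-1.13, 4.28], [0.06, 2.93], [-2.69, 2.69]. Speed limits (rad/s): [2.22, 2.22, 2.79, 3.14, 3.14, 3.14].

INTERFACE

Orientations are given as [roll, pitch, yaw] about the fixed x, y, z axes, in that order (R = Rz(yaw) Ry(pitch) Rx(roll)).
In Python, from cell import * gives the robot as it stands. The module is installed in compiled form; this text tells all that it offers.
- The arm moves only by the tool arm_command, never from a script. Its arguments are lists of equal length, an entry for each row: "delta_pos": the shift along the world's x, y, z in units of 250 mm (1.0 is 250 mm), a list of three; "delta_rot": the turn, a rotation vector about the world's x, y, z in units of 90 degrees (1.0 is 90 degrees), a list of three; "claw": the closure, from 0 (fully open) to 1 (shut). In form: {"delta_pos": [[tx, ty, tz], ...], "delta_rot": [[wx, wy, wz], ...], "claw": [claw, ...]}. A call has exactly 5 rows; each row is the pose to reach, as a shift and turn from the pose commanded when the call began; what a row does not reach only later rows make up. A row lasts 1/12 s, in which the tool goes at most 41.7 mm and 7.16 degrees, less where a joint would pass 70% of its speed; a pose out of reach is approached as far as the arm can. A call with a number of a shift or a turn outside -1 to 1 is refused whole. A call with a gripper value outside its range is refused whole. The fingers move at their own pace and stop on an object; the grip force is fixed at half the most. Time passes only in rows, so rows that repeat a pose let the fingers close, or fill a call up. It gives the time, the measured TCP pose, the force, the opening and the grip force at its end, in the units of the state.
- state(): the state, without advancing time (a new reading comes with each control period).
- read_camera(name): name is "scene" or "top" or "wrist"; returns the picture (384x512x3 uint8, red, green, blue); there is no depth.
- calibration(name): a dict with "camera_matrix" (3x3 intrinsics, pixels), "T" (4x4, takes a point from camera to world coordinates). Camera axes: x right, y down, z forward; pixel columns grow to the right and rows downward; lengths in mm; the calibration is good to about 2 mm. A picture is of the moment at which its call begins: read the wrist's pose just before it. calibration takes no time and is no camera call; for the wrist camera it gives the pose at the moment of the call.
- job_done(): hands the job in; it is judged then, once.
The state is a dict: "t": time; "joints": joint angles; "qvel": joint speeds; "tau": joint torques, N m; "eef_pos": TCP position; "tcp_rot": TCP orientation; "ft_force": force on the tool from outside, world axes, zero at the start; "moment": the same for the moment, N m; "opening": opening from 0.0 (shut) to 1.0 (fully open); "grip_force": force on a finger pad.
Only numpy, scipy, OpenCV 4.12 (cv2) and the standard library are available. Lean on these libraries where they do the work, as an engineer would, in place of code of your own. Each camera call takes 0.05 s, during which the arm holds its last target. There are 200 camera calls.

## Working session

There is one attempt and no reset: what is moved stays moved. The work goes in short steps, Python scripts to look and compute and a tool call to move; the robot and the scene stay as the last step left them, time stands still between calls to the robot, and variables do not carry over. Pictures are saved under pics/ and viewed, at most 10 in all, crops included, and the job is handed in when it is done.

Besides the shell and the picture viewer there is one more tool, called after "Request:" as a command line: name --argument value ..., lists and objects as JSON in quotes. arm_command: Moves the arm, as the interface text tells. Shifts and turns lie within -1 to 1; 1 stands for 250 mm of shift or 90 degrees of turn. Its arguments: {"type":"object","properties":{"delta_pos":{"type":"array"},"delta_rot":{"type":"array"},"claw":{"type":"array"}},"required":["delta_pos","delta_rot","claw"]}

```bash
mkdir -p pics; python3 - <<'E'
from cell import *
import cv2,numpy as np
s=state(); print(s['t'],s['eef_pos'],s['tcp_rot'],s['opening'])
a=read_camera('scene');b=read_camera('top')
cv2.imwrite('pics/scene0.png',a[:,:,::-1]);cv2.imwrite('pics/top0.png',b[:,:,::-1])
for n in('scene','top'):
    c=calibration(n);print(n,np.round(c['camera_matrix'],1).tolist(),np.round(c['T'],3).tolist())
E
```

```text
0.0 [137.99730979 609.35526357 232.88138762] [-3.14051763e+00 -9.06364868e-05  2.91882276e+00] 1.0001242405980533
scene [[425.8, 0.0, 264.6], [0.0, 425.8, 195.1], [0.0, 0.0, 1.0]] [[0.6, -0.698, 0.392, 25.503], [-0.8, -0.516, 0.305, -390.834], [-0.011, -0.496, -0.868, 1141.643], [0.0, 0.0, 0.0, 1.0]]
top [[358.5, 0.0, 261.9], [0.0, 358.5, 191.8], [0.0, 0.0, 1.0]] [[0.042, -0.968, 0.247, 307.424], [-0.999, -0.042, 0.007, -8.206], [0.003, -0.247, -0.969, 925.914], [0.0, 0.0, 0.0, 1.0]]
```

View pics/top0.png

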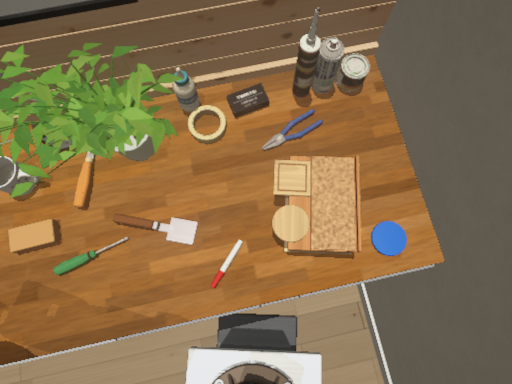

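View pics/scene0.png

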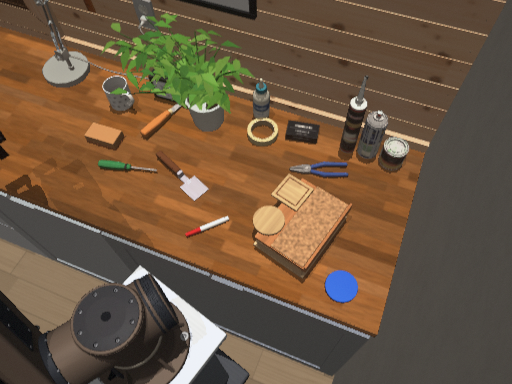

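Top view: the wide spatula (steel blade at about 182,231; dark handle 115–160, 215–227), the stand with its landing (312–357, 157–250), the square coaster at (292,178) and the round one at (291,223). The other tools are the orange-handled chisel (85,185) and the green screwdriver (90,257). The blue disc at (390,238) is not meant. I'll confirm in one enlarged crop.

```bash
python3 - <<'E'
import cv2,numpy as np
b=cv2.imread('pics/top0.png')
p=cv2.resize(b[200:250,105:205],None,fx=8,fy=8,interpolation=cv2.INTER_CUBIC)[:, :]
q=cv2.resize(b[150:262,265:375],None,fx=4,fy=4,interpolation=cv2.INTER_CUBIC)
p=cv2.resize(p,(800,400))[:, :]
p=cv2.resize(b[200:250,105:205],(360,180),interpolation=cv2.INTER_CUBIC)
q=cv2.resize(b[150:262,265:375],(440,448),interpolation=cv2.INTER_CUBIC)
o=np.zeros((448,800,3),np.uint8);o[:180,:360]=p;o[:,360:]=q
a=cv2.imread('pics/scene0.png')
o[188:448,:360]=cv2.resize(a[165:285,235:401][:, :],(360,260),interpolation=cv2.INTER_CUBIC)
cv2.imwrite('pics/crop1.png',o)
E
```

```text
(no output)
```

View pics/crop1.png

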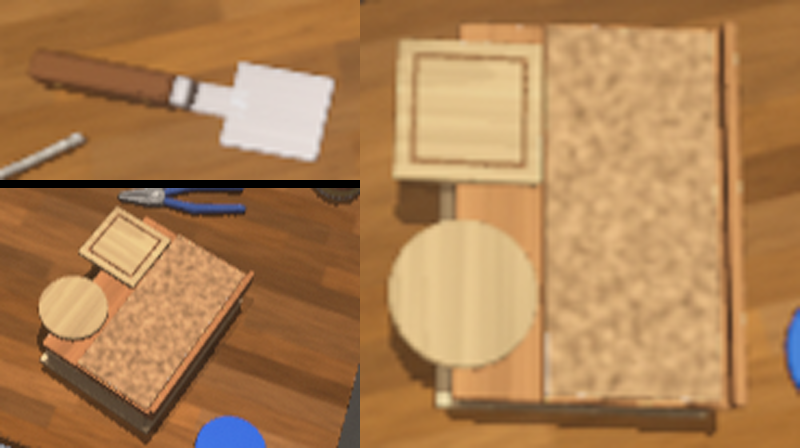

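The crop confirms it: the spatula is the wide-bladed tool and the square coaster with the dark line is at the far end of the shelf. Next I measure.

```bash
cat > h.py <<'E'
import cv2,numpy as np
from cell import *
def ray(n,p,z,c=None):
    c=c or calibration(n);T=c['T'];d=T[:3,:3]@np.linalg.solve(c['camera_matrix'],[p[0],p[1],1.])
    return (T[:3,3]+d*(z-T[2,3])/d[2])[:2]
def blobs(im,lo,hi,roi,n):
    x0,y0,x1,y1=roi;m=cv2.inRange(cv2.cvtColor(im[y0:y1,x0:x1],cv2.COLOR_BGR2HSV),lo,hi)
    m=cv2.morphologyEx(m,cv2.MORPH_CLOSE,np.ones((3,3)))
    cs=sorted(cv2.findContours(m,0,1,offset=(x0,y0))[0],key=cv2.contourArea)[::-1]
    return cs[:n]
E
python3 - <<'E'
from h import *
np.set_printoptions(precision=1,suppress=True)
t=cv2.imread('pics/top0.png');s=cv2.imread('pics/scene0.png')
hsv=lambda im,x,y:cv2.cvtColor(im,cv2.COLOR_BGR2HSV)[y,x]
print('px',hsv(t,277,185),hsv(t,291,223),hsv(t,312-3,210),hsv(t,335,200),hsv(t,182,231),hsv(t,130,220),hsv(t,150,240),hsv(s,281,190),hsv(s,194,188),hsv(s,170,165))
def go(n,im,roiC,roiS,roiH):
    for c in blobs(im,(17,60,170),(30,140,255),roiC,2):
        r=cv2.minAreaRect(c);print(n,'coaster',cv2.contourArea(c),r)
        P=np.array([ray(n,p,79) for p in cv2.boxPoints(r)]);print(P,np.linalg.norm(P-np.roll(P,1,0),axis=1),'c',P.mean(0))
    for c in blobs(im,(0,0,150),(179,60,255),roiS,1):
        r=cv2.minAreaRect(c);P=np.array([ray(n,p,3) for p in cv2.boxPoints(r)]);print(n,'blade',P,np.linalg.norm(P-np.roll(P,1,0),axis=1))
    for c in blobs(im,(0,60,20),(20,255,110),roiH,1):
        r=cv2.minAreaRect(c);P=np.array([ray(n,p,26) for p in cv2.boxPoints(r)]);print(n,'handle',P,np.linalg.norm(P-np.roll(P,1,0),axis=1),'c',P.mean(0))
go('top',t,(265,150,315,250),(150,210,210,250),(105,205,162,240))
go('scene',s,(245,170,318,240),(170,165,215,205),(150,145,185,185))
# stand: cork far corners / fence in top (crop pixel -> image)
for nm,p,z in [('step far',(545,24),77),('step near',(544,402),77),('fence top far',(735,24),90),('fence near',(742,403),90)]:
    q=((p[0]-360)/4+265-.4,p[1]/4+150-.4);print(nm,ray('top',q,z))
E
```

```text
px [ 17 115 198] [ 19  96 229] [ 15 140 215] [ 16 118 207] [ 10  17 226] [ 12 155 148] [ 15 155 163] [ 17 110 224] [174  12 217] [ 11 157 120]
top coaster 1320.5 ((293.5, 177.5), (35.0, 41.0), 90.0)
[[ 606.1  -26.1]
 [ 610.6 -128.3]
 [ 520.6 -128.9]
 [ 516.3  -29.2]] [ 89.9 102.3  90.   99.8] c [563.4 -78.1]
top coaster 1045.5 ((290.25, 222.75001525878906), (36.769554138183594, 36.06244659423828), 45.0)
[[ 447.9  -11.3]
 [ 513.1  -70.6]
 [ 451.9 -134.1]
 [ 389.   -74.6]] [86.5 88.2 88.1 86.6] c [450.5 -72.7]
top blade [[410.2 280.7]
 [471.6 276.8]
 [455.8 162.7]
 [395.  168.4]] [113.3  61.5 115.2  61.1]
top handle [[437.8 364.5]
 [443.2 364.3]
 [429.1 260.7]
 [423.7 261.1]] [104.4   5.4 104.6   5.4] c [433.4 312.7]
scene coaster 747.0 ((292.0, 191.5), (31.953052520751953, 27.60704231262207), 32.905242919921875)
[[ 518.   -30.9]
 [ 608.3  -19.6]
 [ 605.7 -116.8]
 [ 517.6 -124.9]] [94.  91.  97.2 88.5] c [562.4 -73. ]
scene coaster 622.5 ((268.0, 219.5), (27.0, 30.0), 90.0)
[[ 457.   -12.2]
 [ 507.6  -80.5]
 [ 439.5 -129.3]
 [ 390.6  -63.5]] [83.9 85.  83.8 82.1] c [448.7 -71.4]
scene blade [[409.3 261.8]
 [470.1 261.5]
 [452.1 164.1]
 [393.3 165.9]] [97.2 60.7 99.1 58.8]
scene handle [[423.7 368.4]
 [449.5 373.3]
 [444.2 262.3]
 [419.1 258.5]] [110.   26.3 111.1  25.4] c [434.1 315.6]
step far [ 622.6 -120.6]
step near [ 387.5 -122. ]
fence top far [ 622.9 -236.3]
fence near [ 390.5 -234.7]
```

```bash
python3 - <<'E'
from h import *
np.set_printoptions(precision=1,suppress=True)
f=lambda p,k,o:((p[0]+.5)/k+o[0]-.5,(p[1]+.5)/k+o[1]-.5)
for p in [(240,62),(334,76),(317,160),(221,146)]:print('blade',ray('top',f(p,3.6,(105,200)),3))
for p in [(36,48),(31,77),(172,73),(168,103)]:print('handle z26',ray('top',f(p,3.6,(105,200)),26), 'z0',ray('top',f(p,3.6,(105,200)),0))
for p in [(38,38),(183,43),(181,184),(33,179)]:print('sq',ray('top',f(p,4,(265,150)),79))
print('wrist',calibration('wrist')['T'],calibration('wrist')['camera_matrix'])
E
```

```text
blade [464.9 231.9]
blade [457.6 163. ]
blade [396.9 169.9]
blade [403.9 239.1]
handle z26 [464.9 371.2] z0 [469.4 382.1]
handle z26 [444.1 371.7] z0 [448.  382.7]
handle z26 [451.1 273. ] z0 [455.3 281.1]
handle z26 [429.8 273.3] z0 [433.4 281.4]
sq [608.5 -28.8]
sq [ 609.2 -119.3]
sq [ 518.6 -118.9]
sq [517.8 -28.8]
wrist [[  0.2   0.9   0.2  68.5]
 [  1.   -0.2  -0.1 625.8]
 [ -0.    0.3  -1.  383.9]
 [  0.    0.    0.    1. ]] [[272.1   0.  253.4]
 [  0.  272.1 194.3]
 [  0.    0.    1. ]]
```

Spatula origin is about (447,314) with its axis at -97.5°. The square coaster's centre is (563,-74), with its front edge at y≈-29 and the step at y≈-121. The sizes match the ones given. The plant is close to the grip, so I check the foliage extent from the green masks of both views.

```bash
python3 - <<'E'
from h import *
G={}
for n in('top','scene'):
    im=cv2.imread(f'pics/{n}0.png');m=cv2.inRange(cv2.cvtColor(im,cv2.COLOR_BGR2HSV),(35,80,40),(60,255,255));m=cv2.morphologyEx(m,cv2.MORPH_CLOSE,np.ones((5,5)));
    nl,l,st,_=cv2.connectedComponentsWithStats(m);k=1+st[1:,4].argmax();G[n]=l==k
def pr(n,P):
    c=calibration(n);q=(P-c['T'][:3,3])@c['T'][:3,:3]@c['camera_matrix'].T;return np.round(q[:,:2]/q[:,2:]).astype(int)
for z in range(60,460,40):
    g=np.stack(np.meshgrid(np.arange(350,900,6),np.arange(100,620,6),[z]),-1).reshape(-1,3).astype(float)
    ok=np.ones(len(g),bool)
    for n in G:
        p=pr(n,g);i=(p[:,0]>=0)&(p[:,0]<512)&(p[:,1]>=0)&(p[:,1]<384);ok&=i;ok[i]&=G[n][p[i,1],p[i,0]]
    h=g[ok]
    if len(h):print(z,len(h),'x',h[:,0].min(),h[:,0].max(),'y',h[:,1].min(),h[:,1].max(),'xmin y220-400:',min(h[(h[:,1]>220)&(h[:,1]<400),0],default=None))
E
```

```text
60 1752 x 596.0 896.0 y 268.0 616.0 xmin y220-400: 632.0
100 1890 x 566.0 896.0 y 250.0 616.0 xmin y220-400: 602.0
140 1942 x 542.0 878.0 y 226.0 616.0 xmin y220-400: 584.0
180 1904 x 518.0 848.0 y 202.0 616.0 xmin y220-400: 560.0
220 1796 x 500.0 812.0 y 184.0 592.0 xmin y220-400: 548.0
260 1674 x 494.0 788.0 y 178.0 556.0 xmin y220-400: 524.0
300 1477 x 476.0 758.0 y 166.0 526.0 xmin y220-400: 482.0
340 1218 x 458.0 722.0 y 154.0 484.0 xmin y220-400: 458.0
380 986 x 446.0 680.0 y 142.0 448.0 xmin y220-400: 446.0
420 771 x 428.0 650.0 y 136.0 412.0 xmin y220-400: 428.0
```

Request:
arm_command --delta_pos '[[0.62,-0.6,-0.2],[0.62,-0.6,-0.2],[0.62,-0.6,-0.2],[0.62,-0.6,-0.2],[0.62,-0.6,-0.2]]' --delta_rot '[[0,0,-0.4],[0,0,-0.4],[0,0,-0.4],[0,0,-0.4],[0,0,-0.4]]' --claw '[0.3,0.3,0.3,0.3,0.3]'

```text
t: 0.52
eef_pos: [284.7, 466.9, 185.9]
tcp_rot: [-3.141, 0.0, 2.288]
ft_force: [1.6, 1.3, 0.1]
opening: 0.721
grip_force: 0.0
```

Request:
arm_command --delta_pos '[[0.616,-0.582,-0.2],[0.616,-0.582,-0.2],[0.616,-0.582,-0.2],[0.616,-0.582,-0.2],[0.616,-0.582,-0.2]]' --delta_rot '[[0,0,-0.541],[0,0,-0.541],[0,0,-0.541],[0,0,-0.541],[0,0,-0.541]]' --claw '[0.3,0.3,0.3,0.3,0.3]'

```text
t: 0.93
eef_pos: [432.4, 327.6, 138.0]
tcp_rot: [-3.141, 0.0, 1.663]
ft_force: [-0.2, 1.3, -0.0]
opening: 0.699
grip_force: 0.0
```

Request:
arm_command --delta_pos '[[0,0,0],[0,0,0],[0,0,0],[0,0,0],[0,0,0]]' --delta_rot '[[0,0,-0.143],[0,0,-0.143],[0,0,-0.143],[0,0,-0.143],[0,0,-0.143]]' --claw '[0.3,0.3,0.3,0.3,0.3]'

```text
t: 1.35
eef_pos: [431.0, 329.4, 138.6]
tcp_rot: [3.142, 0.0, 1.448]
ft_force: [-0.9, 0.6, -0.3]
opening: 0.7
grip_force: 0.0
```

```bash
python3 - <<'E'
from h import *
np.set_printoptions(precision=3,suppress=True)
s=state();print(s['t'],s['eef_pos'],s['tcp_rot'],s['joints'],s['ft_force'])
c=calibration('wrist');np.save('wc.npy',c['T']);a=read_camera('wrist')[:,:,::-1];cv2.imwrite('pics/w1.png',a)
E
```

```text
1.35 [431.048 329.436 138.569] [3.142 0.    1.448] [ 0.531  0.495  1.862 -0.     0.784  0.654] [-0.936  0.64  -0.306]
```

View pics/w1.png

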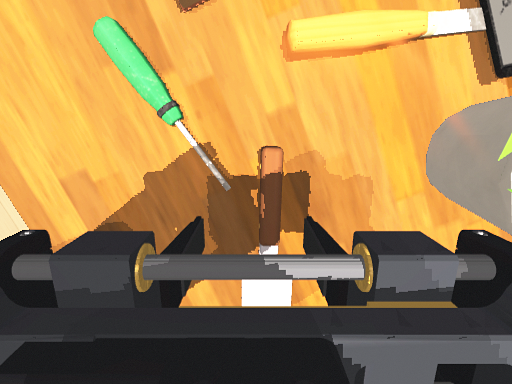

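The wrist view shows the dark handle running from (271,147) to (270,246), with the blade below it at (267,292). I cast rays to get its axis.

```bash
python3 - <<'E'
from h import *
np.set_printoptions(precision=1,suppress=True)
c=dict(camera_matrix=calibration('wrist')['camera_matrix'],T=np.load('wc.npy'))
for p,z in [((271.5,148),26),((270,246),26),((243,300),3),((291,300),3)]:print(ray('wrist',p,z,c))
im=cv2.imread('pics/w1.png')
m=cv2.inRange(cv2.cvtColor(im,cv2.COLOR_BGR2HSV),(0,60,20),(11,255,160))[150:244,250:292]
for y in (5,25,45,65,85):
    x=np.where(m[y]>0)[0]; 
    if len(x):print(y+150,x.min()+250,x.max()+250,ray('wrist',(x.mean()+250,y+150),26,c))
E
```

```text
[453.4 375.4]
[441. 274.]
[401.1 196.3]
[458.8 189.2]
155 261 261 [442.6 370. ]
175 261 281 [451.  349.2]
195 260 280 [448.3 329.1]
215 260 280 [446.6 308. ]
235 259 279 [441.7 286.5]
```

Request:
arm_command --delta_pos '[[0.062,-0.058,0],[0.062,-0.058,-0.1],[0.062,-0.058,-0.25],[0.062,-0.058,-0.38],[0.062,-0.058,-0.466]]' --delta_rot '[[0,0,-0.006],[0,0,-0.006],[0,0,-0.006],[0,0,-0.006],[0,0,-0.006]]' --claw '[0.5,0.5,0.5,0.5,0.5]'

```text
t: 1.82
eef_pos: [445.8, 314.6, 19.7]
tcp_rot: [-3.14, 0.001, 1.438]
ft_force: [0.1, -0.3, -0.1]
opening: 0.506
grip_force: 0.0
```

Request:
arm_command --delta_pos '[[0,0,0],[0,0,0],[0,0,0],[0,0,0],[0,0,0]]' --delta_rot '[[0,0,0],[0,0,0],[0,0,0],[0,0,0],[0,0,0]]' --claw '[0.5,0.5,1,1,1]'

```text
t: 2.23
eef_pos: [446.8, 314.9, 22.4]
tcp_rot: [3.141, -0.0, 1.436]
ft_force: [0.9, 0.6, -0.2]
opening: 0.345
grip_force: 0.0
```

Request:
arm_command --delta_pos '[[0,0,0],[0,0,0],[0,0,0],[0,0,0],[0,0,0]]' --delta_rot '[[0,0,0],[0,0,0],[0,0,0],[0,0,0],[0,0,0]]' --claw '[1,1,1,1,1]'

```text
t: 2.65
eef_pos: [446.8, 314.8, 22.3]
tcp_rot: [3.141, -0.0, 1.435]
ft_force: [-2.2, 0.7, 4.2]
opening: 0.225
grip_force: 30.0
```

Request:
arm_command --delta_pos '[[0,0,0.15],[0,-0.1,0.26],[0,-0.25,0.26],[0,-0.4,0.26],[0,-0.55,0.26]]' --delta_rot '[[0,0,0],[0,0,0],[0,0,0.03],[0,0,0.06],[0,0,0.087]]' --claw '[1,1,1,1,1]'

```text
t: 3.07
eef_pos: [446.5, 176.0, 87.5]
tcp_rot: [3.141, -0.0, 1.575]
ft_force: [0.5, -0.1, -0.8]
opening: 0.23
grip_force: 30.0
```

Request:
arm_command --delta_pos '[[0.05,-0.13,0],[0.15,-0.13,0],[0.27,-0.13,0],[0.38,-0.13,0],[0.46,-0.13,0]]' --delta_rot '[[0,0,0],[0,0,0],[0,0,0],[0,0,0],[0,0,0]]' --claw '[1,1,1,1,1]'

```text
t: 3.48
eef_pos: [564.0, 144.1, 87.0]
tcp_rot: [3.141, -0.0, 1.571]
ft_force: [-1.1, -0.6, -2.2]
opening: 0.232
grip_force: 30.0
```

Request:
arm_command --delta_pos '[[0,0,0],[0,0,0],[0,0,0],[0,0,0],[0,0,0]]' --delta_rot '[[0,0,0],[0,0,0],[0,0,0],[0,0,0],[0,0,0]]' --claw '[1,1,1,1,1]'

```text
t: 3.9
eef_pos: [561.0, 144.8, 87.1]
tcp_rot: [-3.141, 0.0, 1.572]
ft_force: [0.2, -0.1, -0.6]
opening: 0.23
grip_force: 30.0
```

```bash
python3 - <<'E'
from h import *
np.set_printoptions(precision=3,suppress=True)
s=state();print(s['t'],s['eef_pos'],s['tcp_rot'],s['joints'],s['ft_force'],s['moment'])
a=read_camera('scene')[:,:,::-1];b=read_camera('top')[:,:,::-1];c=calibration('wrist');np.save('wc.npy',c['T']);w=read_camera('wrist')[:,:,::-1]
cv2.imwrite('pics/s2.png',a);cv2.imwrite('pics/t2.png',b);cv2.imwrite('pics/w2.png',w)
o=np.zeros((600,800,3),np.uint8);o[:300,:400]=cv2.resize(a[110:260,210:410],(400,300));o[:300,400:]=cv2.resize(b[120:270,190:390],(400,300));o[300:,:400]=cv2.resize(w,(400,300));cv2.imwrite('pics/m2.png',o)
E
```

```text
3.9 [561.027 144.802  87.122] [-3.141  0.     1.572] [ 0.139  0.611  1.809 -0.     0.722  0.138] [ 0.167 -0.102 -0.649] [-0.088  0.081  0.001]
```

View pics/m2.png

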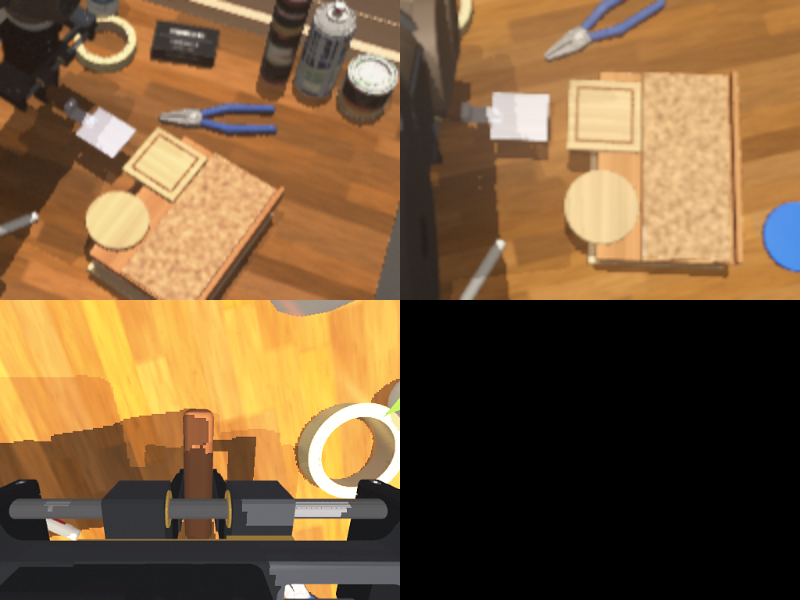

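The spatula is held in line with the square coaster: the blade is at about (262,179) in the top view and the coaster's front edge is at column 274. I triangulate the blade tip to get its height.

```bash
python3 - <<'E'
from h import *
np.set_printoptions(precision=1,suppress=True)
R={}
for n,f,roi,lo in(('top','t2',(230,155,272,200),(0,0,170)),('scene','s2',(245,160,282,192),(0,0,170))):
    im=cv2.imread(f'pics/{f}.png');c=blobs(im,lo,(179,50,255),roi,1)[0]
    r=cv2.minAreaRect(c);R[n]=cv2.boxPoints(r);print(n,cv2.contourArea(c),R[n].tolist())
    for z in(60,68,76):
        P=np.array([ray(n,p,z) for p in R[n]]);print(z,P.tolist() if z==68 else '',np.linalg.norm(P-np.roll(P,1,0),axis=1))
def P(n):
    c=calibration(n);return c['camera_matrix']@np.linalg.inv(c['T'])[:3]
# match by nearest ray at z 68
for a in R['top']:
    pa=ray('top',a,68);b=min(R['scene'],key=lambda b:np.linalg.norm(ray('scene',b,68)-pa))
    X=cv2.triangulatePoints(P('top'),P('scene'),a.astype(float),b.astype(float));print('tri',(X[:3]/X[3]).ravel())
E
```

```text
top 643.0 [[232.2209930419922, 188.80111694335938], [233.4530487060547, 165.39227294921875], [264.2099609375, 167.01104736328125], [262.9779052734375, 190.41989135742188]]
60  [76.9 61.5 78.2 61.4]
68 [[530.4329451110207, 71.89704617062455], [591.3724180239963, 72.61382960928043], [590.4456965832211, -4.881152251130821], [529.5742043555127, -4.3060515520858225]] [76.2 60.9 77.5 60.9]
76  [75.5 60.4 76.8 60.3]
scene 379.5 [[246.94705200195312, 176.51174926757812], [256.6647033691406, 161.24114990234375], [277.3705749511719, 174.41763305664062], [267.6529235839844, 189.688232421875]]
60  [77.4 62.1 79.2 60.7]
68 [[529.8120196661598, 67.13143654201627], [590.6717761512376, 77.17897858281299], [589.6747558549207, -1.4204726359161555], [529.9566650058188, -9.681283301162921]] [76.8 61.7 78.6 60.3]
76  [76.2 61.2 78.  59.8]
tri [534.4  72.4  56.6]
tri [586.6  72.5  77.8]
tri [586.9  -4.3  75. ]
tri [534.1  -5.1  56.7]
```

Request:
arm_command --delta_pos '[[0.01,0,-0.017],[0.01,-0.05,-0.017],[0.01,-0.12,-0.017],[0.01,-0.18,-0.017],[0.01,-0.222,-0.017]]' --delta_rot '[[0,0,0],[0,0,0],[0,0,0],[0,0,0],[0,0,0]]' --claw '[1,1,1,1,1]'

```text
t: 4.47
eef_pos: [564.2, 87.6, 82.6]
tcp_rot: [-3.141, 0.0, 1.571]
ft_force: [0.1, -0.1, -1.5]
opening: 0.229
grip_force: 30.0
```

Request:
arm_command --delta_pos '[[0,0,0],[0,0,0],[0,0,0],[0,0,0],[0,0,0]]' --delta_rot '[[0,0,0],[0,0,0],[0,0,0],[0,0,0],[0,0,0]]' --claw '[1,1,1,1,1]'

```text
t: 4.88
eef_pos: [564.3, 89.8, 82.8]
tcp_rot: [3.141, -0.0, 1.572]
ft_force: [0.5, -0.1, -0.8]
opening: 0.231
grip_force: 30.0
```

```bash
python3 - <<'E'
from h import *
np.set_printoptions(precision=3,suppress=True)
s=state();print(s['t'],s['eef_pos'],s['tcp_rot'],s['ft_force'],s['moment'])
a=read_camera('scene')[:,:,::-1];b=read_camera('top')[:,:,::-1]
o=np.hstack([cv2.resize(a[140:260,220:380],(400,300)),cv2.resize(b[130:250,220:380],(400,300))]);cv2.imwrite('pics/m3.png',o)
E
```

```text
4.8833 [564.289  89.772  82.806] [ 3.141 -0.     1.572] [ 0.478 -0.149 -0.778] [-0.101  0.06   0.019]
```

View pics/m3.png

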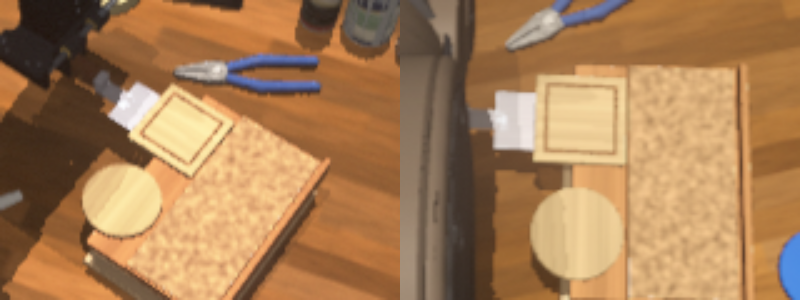

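Request:
arm_command --delta_pos '[[0,0,0.025],[0,-0.005,0.045],[0,-0.01,0.065],[0,-0.012,0.085],[0,-0.015,0.104]]' --delta_rot '[[0,0,0],[0,0,0],[0,0,0],[0,0,0],[0,0,0]]' --claw '[1,1,1,1,1]'

```text
t: 5.4
eef_pos: [564.4, 85.4, 109.6]
tcp_rot: [3.141, -0.0, 1.571]
ft_force: [0.3, 0.6, -1.7]
opening: 0.226
grip_force: 30.0
```

Request:
arm_command --delta_pos '[[0,-0.006,0.019],[0,-0.012,0.037],[0,-0.02,0.054],[0,-0.029,0.07],[0,-0.041,0.085]]' --delta_rot '[[0,0,0],[0,0,0],[0,0,0],[0,0,0],[0,0,0]]' --claw '[1,1,1,1,1]'

```text
t: 5.82
eef_pos: [564.3, 75.0, 130.5]
tcp_rot: [3.141, -0.0, 1.572]
ft_force: [0.1, -0.3, -1.5]
opening: 0.228
grip_force: 30.0
```

```bash
python3 - <<'E'
from h import *
np.set_printoptions(precision=3,suppress=True)
s=state();print(s['t'],s['eef_pos'],s['tcp_rot'],s['ft_force'],s['moment'])
a=read_camera('scene')[:,:,::-1];b=read_camera('top')[:,:,::-1]
o=np.hstack([cv2.resize(a[140:260,220:380],(400,300)),cv2.resize(b[130:250,220:380],(400,300))]);cv2.imwrite('pics/m4.png',o)
E
```

```text
5.8167 [564.325  74.996 130.495] [ 3.141 -0.     1.572] [ 0.063 -0.283 -1.537] [0.065 0.01  0.023]
```

View pics/m4.png

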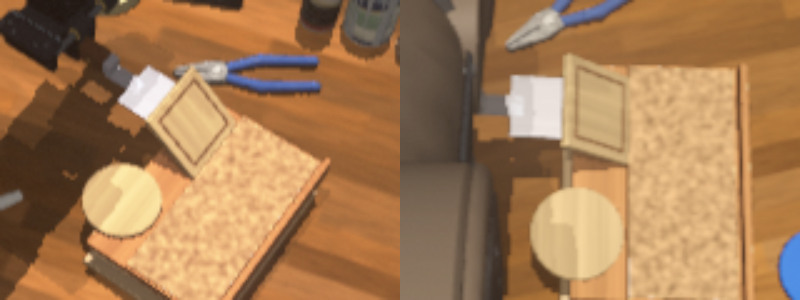

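The coaster stands at about 45° against the step, with the blade tip under it. I continue past upright.

Request:
arm_command --delta_pos '[[0,-0.018,0.018],[0,-0.042,0.037],[0,-0.068,0.051],[0,-0.098,0.061],[0,-0.128,0.067]]' --delta_rot '[[0,0,0],[0,0,0],[0,0,0],[0,0,0],[0,0,0]]' --claw '[1,1,1,1,1]'

```text
t: 6.33
eef_pos: [564.4, 42.3, 147.3]
tcp_rot: [3.141, 0.0, 1.571]
ft_force: [1.1, 0.2, -1.0]
opening: 0.228
grip_force: 30.0
```

Request:
arm_command --delta_pos '[[0,-0.024,0.002],[0,-0.048,0.003],[0,-0.072,0.003],[0,-0.096,0.003],[0,-0.12,0.003]]' --delta_rot '[[0,0,0],[0,0,0],[0,0,0],[0,0,0],[0,0,0]]' --claw '[1,1,1,1,1]'

```text
t: 6.75
eef_pos: [564.2, 12.6, 147.4]
tcp_rot: [-3.141, -0.0, 1.571]
ft_force: [0.3, 0.6, -0.9]
opening: 0.228
grip_force: 30.0
```

Request:
arm_command --delta_pos '[[0,0,0],[0,0,0],[0,0,0],[0,0,0],[0,0,0]]' --delta_rot '[[0,0,0],[0,0,0],[0,0,0],[0,0,0],[0,0,0]]' --claw '[1,1,1,1,1]'

```text
t: 7.17
eef_pos: [564.3, 13.5, 147.6]
tcp_rot: [3.142, 0.0, 1.572]
ft_force: [-0.6, 0.2, -1.8]
opening: 0.23
grip_force: 30.0
```

```bash
python3 - <<'E'
from h import *
np.set_printoptions(precision=3,suppress=True)
s=state();print(s['t'],s['eef_pos'],s['tcp_rot'],s['ft_force'],s['moment'])
a=read_camera('scene')[:,:,::-1];b=read_camera('top')[:,:,::-1];cv2.imwrite('pics/t5.png',b);cv2.imwrite('pics/s5.png',a)
o=np.hstack([cv2.resize(a[140:260,220:380],(400,300)),cv2.resize(b[130:250,220:380],(400,300))]);cv2.imwrite('pics/m5.png',o)
E
```

```text
7.1667 [564.277  13.462 147.552] [3.142 0.    1.572] [-0.603  0.164 -1.757] [-0.093  0.028  0.017]
```

View pics/m5.png

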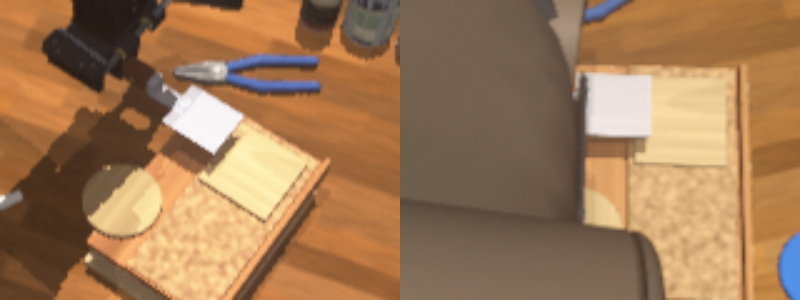

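The coaster lies on the cork landing with its plain side up, at about (682,117) in the montage, and the round one has not moved. I withdraw and lay the spatula in the free area in front of the stand.

Request:
arm_command --delta_pos '[[0,0.08,0],[0,0.2,0],[-0.03,0.32,0],[-0.1,0.44,0],[-0.17,0.51,0]]' --delta_rot '[[0,0,0],[0,0,0],[0,0,0],[0,0,0],[0,0,0]]' --claw '[1,1,1,1,1]'

```text
t: 7.68
eef_pos: [521.2, 143.0, 147.4]
tcp_rot: [3.141, -0.0, 1.572]
ft_force: [0.4, 0.5, -0.6]
opening: 0.23
grip_force: 30.0
```

Request:
arm_command --delta_pos '[[0,0,-0.1],[0,0,-0.2],[0,0,-0.3],[0,0,-0.39],[0,0,-0.45]]' --delta_rot '[[0,0,0],[0,0,0],[0,0,0],[0,0,0],[0,0,0]]' --claw '[1,1,1,1,1]'

```text
t: 8.1
eef_pos: [521.2, 140.8, 33.2]
tcp_rot: [-3.14, 0.0, 1.572]
ft_force: [0.0, 0.5, -2.1]
opening: 0.23
grip_force: 30.0
```

Request:
arm_command --delta_pos '[[0,0,-0.01],[0,0,-0.02],[0,0,-0.03],[0,0,-0.04],[0,0,-0.04]]' --delta_rot '[[0,0,0],[0,0,0],[0,0,0],[0,0,0],[0,0,0]]' --claw '[1,1,1,1,1]'

```text
t: 8.52
eef_pos: [522.1, 140.7, 25.5]
tcp_rot: [3.14, -0.0, 1.571]
ft_force: [-1.1, 0.1, -1.4]
opening: 0.226
grip_force: 30.0
```

Request:
arm_command --delta_pos '[[0,0,-0.006],[0,0,-0.011],[0,0,-0.011],[0,0,-0.011],[0,0,-0.011]]' --delta_rot '[[0,0,0],[0,0,0],[0,0,0],[0,0,0],[0,0,0]]' --claw '[1,1,1,1,0.5]'

```text
t: 8.93
eef_pos: [521.9, 140.7, 22.5]
tcp_rot: [3.141, -0.0, 1.571]
ft_force: [0.3, 0.0, 0.0]
opening: 0.261
grip_force: 0.0
```

Request:
arm_command --delta_pos '[[0,0,0],[0,0,0],[0,0,0],[0,0,0],[0,0,0]]' --delta_rot '[[0,0,0],[0,0,0],[0,0,0],[0,0,0],[0,0,0]]' --claw '[0.4,0.4,0.4,0.4,0.4]'

```text
t: 9.35
eef_pos: [521.8, 140.7, 22.3]
tcp_rot: [3.141, -0.0, 1.571]
ft_force: [-0.1, -1.1, -0.1]
opening: 0.577
grip_force: 0.0
```

Request:
arm_command --delta_pos '[[0,0,0.05],[0,0,0.15],[0,0,0.3],[0,0,0.42],[0,0,0.5]]' --delta_rot '[[0,0,0],[0,0,0],[0,0,0],[0,0,0],[0,0,0]]' --claw '[0.4,0.4,0.4,0.4,0.4]'

```text
t: 9.77
eef_pos: [522.3, 140.8, 150.2]
tcp_rot: [3.139, -0.0, 1.571]
ft_force: [0.1, 0.1, -0.2]
opening: 0.598
grip_force: 0.0
```

Request:
arm_command --delta_pos '[[-0.15,0,0.05],[-0.3,0.05,0.05],[-0.45,0.1,0.05],[-0.5,0.2,0.05],[-0.5,0.25,0.05]]' --delta_rot '[[0,0,0],[0,0,0],[0,0,0],[0,0,0],[0,0,0]]' --claw '[0.4,0.4,0.4,0.4,0.4]'

```text
t: 10.18
eef_pos: [393.8, 204.2, 160.3]
tcp_rot: [-3.141, 0.0, 1.572]
ft_force: [0.3, -0.9, -0.2]
opening: 0.598
grip_force: 0.0
```

```bash
python3 - <<'E'
from h import *
np.set_printoptions(precision=1,suppress=True)
s=state();print(s['t'],s['eef_pos'],s['ft_force'])
a=read_camera('scene')[:,:,::-1];b=read_camera('top')[:,:,::-1];cv2.imwrite('pics/t6.png',b);cv2.imwrite('pics/s6.png',a)
o=np.hstack([cv2.resize(a[125:275,180:380],(400,300)),cv2.resize(b[125:275,180:380],(400,300))]);cv2.imwrite('pics/m6.png',o)
for n,im,roi in(('top',b,(312,145,365,250)),('scene',a,(290,175,360,260))):
    c=blobs(im,(17,50,170),(30,112,255),roi,1)[0];r=cv2.minAreaRect(c);P=np.array([ray(n,p,86) for p in cv2.boxPoints(r)]);print(n,P.tolist(),np.linalg.norm(P-np.roll(P,1,0),axis=1))
E
```

```text
10.1833 [393.8 204.2 160.3] [ 0.3 -0.9 -0.2]
top [[615.698877425838, -122.32155585210491], [620.2206935010058, -226.4924167369386], [393.43246006496236, -221.68658139507386], [389.2808913634576, -124.06476202357005]] [226.4 104.3 226.8  97.7]
scene [[520.2637111676756, -126.56208195772962], [616.6847106213074, -122.53624660439169], [608.3132363869316, -214.35396067896954], [514.5294846675232, -215.44048037670242]] [89.1 96.5 92.2 93.8]
```

View pics/m6.png

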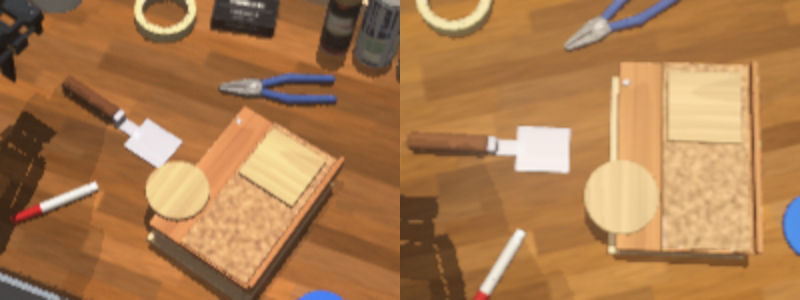

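The square coaster lies plain side up and flat on the cork at (705,103), behind the step. The round coaster has not moved. The spatula is flat on the worktop and released, and the arm is clear.

```bash
python3 -c "
from cell import *
print(job_done())"
```

```text
the job is handed in; nothing more can be done
None
```

The square coaster is flipped and lies flat, upside down, on the cork landing; the round coaster was left as it was, the spatula is on the worktop and released, and the job was handed in at about 10 s of the 45 s allowed (verdict not shown).

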